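# Hold the check weight over the balance with the weight tongs

### The job

The jewellery balance is about to be checked with its largest check weight, and the weights may only be handled with the tongs, never with the gripper itself. Take the steel weight tongs from their rest, close their padded tips on the narrow neck of the largest weight, lift it out of its well in the wooden case and carry it over the balance. Finish while still holding it there in the tongs, upright and still, about 3 cm above the middle of the round pan, with nothing touching the balance, and leave the other weights and the jewellery box as they are.

Things in the scene. Friction and masses are not known exactly. Their poses are not given: they have to be found in the camera images.
- tongs: Steel spring tongs, 225 mm long, 100 g, balanced at the finger plates, level on the rest: two upright flat arms, 18 mm high, hinged to a small spring head at the back. Origin: midline between the arms, at the middle of their black finger plates, at the arms' underside; x points to the tips, y to the left arm, z up. The head ends 115 mm behind it. The tips are 105 mm ahead, and stand 45 mm apart when free.
- tongs_grip (a point): Where to grip the tongs: midway between the two black ribbed finger plates (66 mm long, 18 mm high), 9 mm above the arms' underside; axes as the tongs. The plates are squeezed together along y: 47 mm over their outer faces when free, 41 mm with the tips about 32 mm apart, about 29 mm (and parallel) when the tips are shut on the weight's neck. Each plate takes 7 N to start moving, 14 N there.
- tongs_tip (a point): Midway between the two rubber tip pads (20 mm long along x, 6 mm high), 105 mm ahead of tongs_grip at the same height. The tips end 10 mm farther ahead; they span 60 mm over their outsides when free. Their gap changes 2.1 times as much as the width over the finger plates; the arms spring open when released.
- rest: Fixed wooden tongs rest: two cradle bars (16 mm along x, 84 mm along y, 20 mm high, end cheeks to 28 mm), 104 mm apart along x, on a spine 14 mm wide, 6 mm high. Between the bars, beside the spine, it is free down to the table. Origin: middle of the underside; the tongs' origin lies 20 mm above it, up to 8 mm off along x.
- case: Fixed wooden weight case, a block 82 x 190 mm (x, y) and 24 mm high, with three round wells 12 mm deep in a row along y: the largest weight's at y = +52 mm, the middle one's at 0, the smallest one's at -46 mm. Each well is about 3 mm wider than its weight. Origin: middle of the underside on the table.
- w200: The largest weight, to be lifted: polished steel, 200 g, 54 mm high. Round body 28 mm in diameter up to 36 mm, neck 10 mm in diameter from 36 to 45 mm above its underside (grip at about 40 mm), then a knob 16 mm in diameter. It stands in its well, so its underside starts 12 mm above the table. Origin: centre of its underside, z up along its axis.
- w100: Middle weight of the same shape, 22 mm in diameter, 43 mm high, 100 g; stays in its well. Origin: centre of its underside.
- w50: Smallest weight of the same shape, 18 mm in diameter, 34 mm high, 50 g; stays in its well. Origin: centre of its underside.
- balance: Fixed white jewellery balance, 225 mm (x) by 170 mm (y), housing 48 mm high, keys and display towards -x up to 53 mm. Round steel pan 120 mm in diameter whose centre lies 40 mm towards +x from the origin. Origin: middle of the underside on the table.
- pan (a point): Centre of the upper face of the balance's round pan, 62 mm above the table.
- jewel_box: Closed dark wooden jewellery box, 64 x 64 mm, 42 mm high, a bystander. Origin: centre of its underside.
Not all that is in view belongs to the job. Of the things shaped like the tongs, the steel one is meant.

How it is judged (in metres and radians):
On the way, in this order (a step that is already met when the one before it is completed fails the run):
1. the tongs are gripped and lifted off their rest (z of tongs in the frame of rest above 0.035 m and contact force between the fingers and tongs above 1 N), for 0.2 s.
2. the largest weight, held in the tongs, is lifted clear of the case (z of w200 in the frame of case above 0.03 m and contact force between tongs and w200 above 0.5 N and contact force between case and w200 below 0.05 N), for 0.2 s.
At the end, for the whole second after the job is handed in: Still gripped in the tongs, the largest weight hangs 10 to 60 mm above the pan, within 25 mm of its centre, tilted under 20 degrees and still (30 mm/s); nothing touches the balance, nor the fingers the weight; other weights within 10 mm and jewellery box within 20 mm of their starts (horizontal distance between w200 and pan below 0.025 m and z of w200 in the frame of pan between 0.01 and 0.06 m and angle between w200's own z axis and vertical below 0.35 rad and linear speed of w200 below 0.03 m/s and contact force between tongs and w200 above 1 N and contact force between the fingers and tongs above 3 N and contact force between the fingers and w200 below 0.05 N and contact force between balance and anything else below 0.05 N and distance of each of w100, w50 from where it was at the start of the episode below 0.01 m and distance of jewel_box from where it was at the start of the episode below 0.02 m); the arm keeps its last pose, push and grip.
It fails at once if the gripper or the arm touches a weight (contact force between any of the arm, the fingers and w200 above 0.3 N or contact force between the fingers and w100 above 0.3 N or contact force between the fingers and w50 above 0.3 N).
It fails at once if the balance is touched or loaded with more than 1 N (contact force between balance and anything else above 1 N).
It fails at once if the largest weight is tipped over (beyond 45 degrees) (angle between w200's own z axis and vertical above 0.8 rad).
It fails at once if another weight is pulled from its well or tipped over (distance of any of w100, w50 from where it was at the start of the episode above 0.012 m or angle between any of w100, w50's own z axis and vertical above 0.4 rad).
It fails at once if the jewellery box is pushed more than 30 mm (distance of jewel_box from where it was at the start of the episode above 0.03 m).
It also fails if it takes over 48 s, if anything falls off the work surface, if the arm or the gripper's body presses on something with over 40 N, if the wrist force passes 120 N, or if a joint passes its speed limit or range.

### The arm

A 6-joint arm with a two-finger parallel gripper is mounted at the origin on the work surface. World frame = base frame: x ahead of the robot, y to its left, z up, the work surface at z = 0. Lengths are in m, angles in degrees, forces in N, time in s.
With the tool pointing down it reaches from about 0.25 to 0.725 m from the base axis. Payload 9.7 kg.
Tool frame: the origin (TCP) lies at the very end of the fingers, on their centre line; the grasp point (between the pads) lies 19 mm behind it (bot.grip_point_offset is the distance from the TCP to the grasp point, in m); y points along the fingers, x is the direction in which the jaws open and shut, and the axes are right-handed (so a half turn about y gives the same grasp; the last joint's range is limited). The gripper opens to 85 mm and grips with 20 to 120 N. Pads are 22 mm wide; open, the fingers measure 114 mm over their backs; the gripper's body (76 mm by 85 mm) begins 54 mm behind the grasp point. The pads swing forward as they close: fully open they stand 13 mm farther back than shut.
Start: joints at [-68.583, 4.979, 10.078, 95.1, 0, 90], TCP at [0.201, -0.512, 0.231] pointing down, gripper open.
Joint ranges: [-179.16, 179.16], [-48.56, 103.87], [-65.8, 70.77], [-126.05, 130.52], [-82.76, 87.17], [-180, 180]. Speed limits (degrees/s): [127.2, 127.2, 147.25, 180, 180, 180].

### API

Orientations are given as [roll, pitch, yaw] about the fixed x, y, z axes, in that order (R = Rz(yaw) Ry(pitch) Rx(roll)).
In Python, from workcell import bot gives the robot as it stands.
- The arm moves only by the shell command python3 -m inch 'ROWS' [FORCE]. ROWS is JSON, a list of rows, each a list of 3 entries, a list of its own where there are three numbers: the shift along the tool's x, y, z in mm, then the turn, a rotation vector about the tool's x, y, z in rad, then the finger opening in mm, from 0 to 85.4. In form: [[[x, y, z], [ax, ay, az], grip], ...]. A call has 1 to 20 rows; each row is the pose to reach, as a shift and turn from the pose measured when the call began, along the tool's axes at that moment; what a row does not reach only later rows make up. A row lasts 1/10 s, in which the tool goes at most 50 mm and 8.59 degrees, less where a joint would pass 70% of its speed; a pose out of reach is approached as far as the arm can. A call with a gripper value outside its range is refused whole. The fingers move at their own pace and stop on an object; FORCE is the grip in N (left out, the last holds). Time passes only in rows, so rows that repeat a pose let the fingers close. It gives the time, the measured TCP pose, the force and the opening at its end, in the units of the state.
- bot.get_obs(): the state, without advancing time (a new reading comes with each control period).
- bot.camera(name): name is "side" or "top"; returns a dict with "frame" (384x512x3 uint8, red, green, blue), "mtx" (3x3 intrinsics, pixels), "origin" and "orientation" of the camera in the world. Camera axes: x right, y down, z forward; pixel columns grow to the right and rows downward; lengths in m; the calibration is good to about 2 mm. A picture is of the moment at which its call begins. There is no depth.
- bot.job_done(): hands the job in, once; it reports no verdict.
Trained networks look in a picture, given as the dict that the camera call returned (one of the last four; its "shot" number tells which), for a name from the list of things; names that differ only in an ending like _2 or _b are one class to them, and where a whole thing is asked for, a point or a joint stands for the part that bears it (a point fixed in the world has none). Each returns a list of dicts, best first, with "confidence" (0 to 1); they miss things now and then, are a little off and sometimes report something else, mostly with a low value. They report only what shows in the picture. A call takes as long as a camera call. They do not tell look-alikes from the thing itself.
- bot.search_frame(picture, name): "box" ([left, top, right, bottom] in pixels, round what is visible of it).
- bot.cut_out(picture, name): "region" (384x512 bool, what is visible of it) and "box" ([left, top, right, bottom] in pixels, round what is visible of it).
The state is a dict: "time": time; "q": joint angles; "qd": joint speeds; "joint_efforts": joint torques, N m; "ee_pos": TCP position; "tcp_rot": TCP orientation; "wrist_force": force on the tool from outside, world axes, zero at the start; "torque": the same for the moment, N m; "opening": finger opening in m.
Only numpy, scipy, OpenCV 4.12 (cv2) and the standard library are available. Lean on these libraries where they do the work, as an engineer would, in place of code of your own. Each camera call takes 0.05 s, during which the arm holds its last target. There are 200 camera calls.

## Working session

There is one attempt and no reset: what is moved stays moved. The work goes in short steps, Python scripts to look and compute and a shell command to move; the robot and the scene stay as the last step left them, time stands still between calls to the robot, and variables do not carry over. Pictures are saved under pics/ and viewed, about 8 in all and at most 12, crops included, and the job is handed in when it is done.

```bash
ls; mkdir -p pics; cat > h.py <<'E'
import numpy as np, cv2
from scipy.spatial.transform import Rotation as R
from workcell import bot
def Rc(p):
    o=np.array(p["orientation"],float)
    return o if o.shape==(3,3) else R.from_euler('xyz',o,degrees=True).as_matrix()
def pix2w(p,uv,z):
    d=Rc(p)@np.linalg.inv(np.array(p["mtx"]))@np.array([uv[0],uv[1],1.]); o=np.array(p["origin"])
    return o+d*(z-o[2])/d[2]
def w2pix(p,X):
    c=np.array(p["mtx"])@(Rc(p).T@(np.array(X)-np.array(p["origin"]))); return c[:2]/c[2]
def save(p,n,box=None,s=1):
    f=p["frame"][:,:,::-1]
    if box: f=f[box[1]:box[3],box[0]:box[2]]
    cv2.imwrite(n,cv2.resize(f,None,fx=s,fy=s,interpolation=cv2.INTER_CUBIC))
E
python3 - <<'E'
from h import *
print(bot.get_obs())
ps={n:bot.camera(n) for n in("top","side")}
for n,p in ps.items():
    print(n,p["origin"],p["orientation"],p["mtx"])
    for t in["tongs","tongs_grip","rest","case","w200","w100","w50","balance","jewel_box"]:
        print(t,[(np.round(d["box"]).tolist(),round(d["confidence"],2)) for d in bot.search_frame(p,t)][:4])
cv2.imwrite("pics/a.png",cv2.resize(np.vstack([ps["top"]["frame"],ps["side"]["frame"]])[:,:,::-1],None,fx=.78,fy=.78))
save(ps["top"],"pics/top.png",s=1.5)
save(ps["side"],"pics/side.png",s=1.5)
E
```

```text
pics
{'time': 0.0, 'q': array([-6.85831052e+01,  5.01026815e+00,  1.00324694e+01,  9.50972924e+01,
       -2.14106554e-04,  9.00002769e+01]), 'qd': array([ 0.00983884,  0.01011158, -0.04539039,  0.08318888,  0.08450314,
       -0.00188837]), 'joint_efforts': array([-9.66358566e-04, -5.20384848e+01,  4.64803755e+01,  1.63048255e-02,
       -8.28860948e-05, -1.12862415e-05]), 'ee_pos': array([ 0.20074988, -0.51181195,  0.23057326]), 'tcp_rot': array([-9.00002145e+01,  7.50911736e-02, -6.85833821e+01]), 'wrist_force': array([ 0.21997526,  0.4924696 , -0.96670704]), 'torque': array([-0.01153873, -0.0184183 ,  0.03751336]), 'opening': 0.0852955915086406}
top [ 0.34329054 -0.01787891  1.12010903] [-170.23020481    1.05853243  -91.3784883 ] [[490.18457305   0.         252.14373686]
 [  0.         490.18457305 186.86754807]
 [  0.           0.           1.        ]]
tongs [([232.0, 174.0, 278.0, 274.0], 0.85), ([161.0, 225.0, 190.0, 328.0], 0.82)]
tongs_grip [([234.0, 170.0, 278.0, 275.0], 0.93), ([159.0, 224.0, 190.0, 327.0], 0.85)]
rest [([233.0, 194.0, 284.0, 248.0], 0.67)]
case [([81.0, 
[... 700 characters left out ...]
250.0, 200.0, 362.0, 229.0], 0.93), ([264.0, 294.0, 394.0, 358.0], 0.85), ([175.0, 162.0, 214.0, 196.0], 0.28)]
tongs_grip [([251.0, 202.0, 363.0, 228.0], 0.97), ([265.0, 294.0, 390.0, 356.0], 0.87), ([248.0, 104.0, 353.0, 178.0], 0.3)]
rest [([273.0, 202.0, 332.0, 243.0], 0.91)]
case [([250.0, 200.0, 360.0, 229.0], 0.67), ([138.0, 280.0, 235.0, 382.0], 0.59)]
w200 [([166.0, 339.0, 183.0, 364.0], 0.9), ([185.0, 319.0, 200.0, 338.0], 0.58)]
w100 [([166.0, 339.0, 183.0, 364.0], 0.9), ([185.0, 319.0, 200.0, 338.0], 0.58)]
w50 [([166.0, 339.0, 183.0, 364.0], 0.9), ([185.0, 319.0, 200.0, 338.0], 0.58)]
balance [([249.0, 102.0, 355.0, 177.0], 0.64)]
jewel_box [([176.0, 162.0, 213.0, 193.0], 0.96)]
```

View pics/top.png

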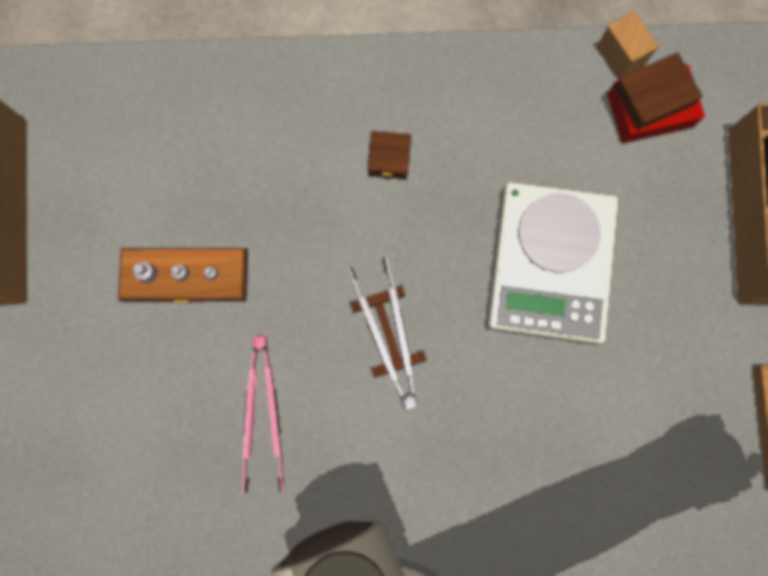

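View pics/side.png

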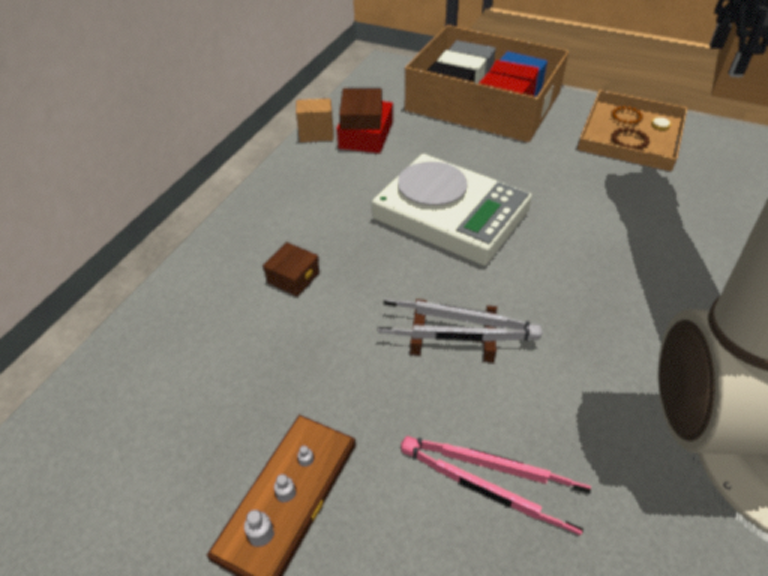

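```bash
python3 - <<'E'
from h import *
p=bot.camera("top"); s=bot.camera("side")
A=p["frame"][165:285,215:295][:,:,::-1]; B=s["frame"][190:250,240:370][:,:,::-1]; C=p["frame"][155:205,75:175][:,:,::-1]
A=cv2.resize(A,None,fx=5,fy=5,interpolation=cv2.INTER_CUBIC)
B=cv2.resize(B,(390,180),interpolation=cv2.INTER_CUBIC); C=cv2.resize(C,(390,195),interpolation=cv2.INTER_CUBIC)
o=np.zeros((600,800,3),np.uint8); o[:,:400]=A; o[:180,405:795]=B; o[190:385,405:795]=C
D=cv2.resize(p["frame"][115:235,320:420][:,:,::-1],(175,210)); o[388:598,405:580]=D
cv2.imwrite("pics/c.png",o)
for n,uv,z in[("tipL",(352/1.5,272/1.5),.029),("tipR",(387/1.5,262/1.5),.029),("head",(409/1.5,402/1.5),.038),
 ("w200knob",(143/1.5,271/1.5),.066),("w100",(179/1.5,272/1.5),.055),("w50",(210/1.5,272/1.5),.046),("pan",(559/1.5,232/1.5),.062),("box",(390/1.5,150/1.5),.042)]:
    print(n,pix2w(p,uv,z).round(4))
for n,uv,z in[("w200knob",(257/1.5,519/1.5),.066),("w100",(284/1.5,481/1.5),.055),("pan",(432/1.5,185/1.5),.062),("head",(534/1.5,332/1.5),.034)]: print("S",n,pix2w(s,uv,z).round(4))
m=[d for d in bot.cut_out(p,"rest")]
for d in m: print("rest",d["box"],d["region"].sum(),d["confidence"])
for d in bot.cut_out(p,"tongs")+bot.cut_out(p,"case"):
    v,u=np.nonzero(d["region"]); r=cv2.minAreaRect(np.c_[u,v].astype(np.float32)); print(d["box"],r, pix2w(p,r[0],.03).round(4))
E
```

```text
tipL [0.5454 0.037  0.029 ]
tipR [ 0.5593 -0.0162  0.029 ]
head [ 0.3497 -0.0427  0.038 ]
w200knob [0.5485 0.3419 0.066 ]
w100 [0.5476 0.292  0.055 ]
w50 [0.5481 0.2481 0.046 ]
pan [ 0.5907 -0.2702  0.062 ]
box [ 0.7317 -0.0254  0.042 ]
S w200knob [0.5481 0.3531 0.066 ]
S w100 [0.5477 0.3013 0.055 ]
S pan [ 0.5864 -0.2577  0.062 ]
S head [ 0.3472 -0.0364  0.034 ]
rest [234.3, 193.8, 284.5, 248.3] 524 0.92
[160.7, 224.4, 187.6, 327.1] ((175.0, 275.0), (104.0, 26.0), 90.0) [0.3398 0.1718 0.03  ]
[237.2, 183.2, 280.2, 274.0] ((260.5547790527344, 225.1209259033203), (99.42546081542969, 23.843669891357422), 72.75853729248047) [ 0.4446 -0.0189  0.03  ]
[75.4, 164.6, 164.0, 202.6] ((122.0, 182.5), (37.0, 86.0), 90.0) [0.5496 0.2931 0.03  ]
[328.4, 119.7, 412.9, 229.7] ((369.4573059082031, 175.11260986328125), (80.26992797851562, 101.30136108398438), 6.709837436676025) [ 0.5511 -0.2675  0.03  ]
```

View pics/c.png

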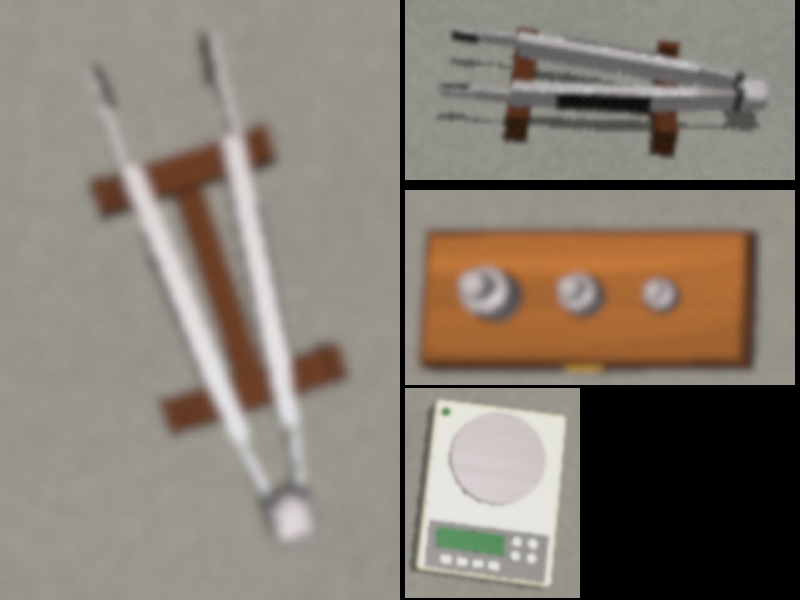

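The lookalikes for the tongs are the pink pair, top (175,275), and the steel pair on the wooden rest, top (258,224). The description says steel, and the close crop shows grey arms with black plates lying on the cradle bars, so I'm taking the pair at (258,224). The weights from largest to smallest are at (95,180), (119,181) and (140,181). The two cameras disagree by about 10 mm in y, so I'll move near the tongs and check both against the known fingertip.

```bash
cat >> h.py <<'E'
def to(pos,yaw=None,roll=-90,pitch=0):
    o=bot.get_obs(); A=R.from_euler('xyz',o["tcp_rot"],degrees=True)
    if yaw is None: B=A
    else: B=R.from_euler('xyz',[roll,pitch,yaw],degrees=True)
    print("shift mm",(A.inv().apply(np.array(pos)-o["ee_pos"])*1000).round(1),"turn",(A.inv()*B).as_rotvec().round(4),"open",round(o["opening"]*1000,1),"t",round(o["time"],2))
E
python3 -c "
from h import *
print(bot.grip_point_offset)
to([.451,-.018,.12],-75.3)"
```

```text
0.0187
shift mm [-368.6  111.3  413.3] turn [-0.      0.1172  0.    ] open 85.3 t 1.25
```

```bash
python3 -m inch '[[[-368,60,413],[0,0.117,0],85],[[-368,60,413],[0,0.117,0],85],[[-368,60,413],[0,0.117,0],85],[[-368,60,413],[0,0.117,0],85],[[-368,60,413],[0,0.117,0],85],[[-368,60,413],[0,0.117,0],85],[[-368,60,413],[0,0.117,0],85],[[-368,60,413],[0,0.117,0],85],[[-368,60,413],[0,0.117,0],85],[[-368,60,413],[0,0.117,0],85],[[-368,60,413],[0,0.117,0],85],[[-368,60,413],[0,0.117,0],85],[[-368,111,413],[0,0.117,0],85],[[-368,111,413],[0,0.117,0],85],[[-368,111,413],[0,0.117,0],85],[[-368,111,413],[0,0.117,0],85]]'
python3 - <<'E'
from h import *
o=bot.get_obs(); print(o["ee_pos"],o["tcp_rot"],o["wrist_force"])
p=bot.camera("top"); s=bot.camera("side")
T=o["ee_pos"]; A=R.from_euler('xyz',o["tcp_rot"],degrees=True)
a=p["frame"][100:300,180:340].copy(); b=s["frame"][80:260,200:400].copy()
o=np.zeros((600,800,3),np.uint8)
A_=cv2.resize(a[:,:,::-1],(400,500)); o[:500,:400]=A_
B_=cv2.resize(b[:,:,::-1],(400,360)); o[:360,400:]=B_
for f in(-1,1):
    X=T+A.apply([f*.0425,-.013,0]); 
    u=w2pix(p,X); cv2.circle(o,tuple(int(k) for k in ((u-[180,100])*2.5)),4,(0,255,0),1)
    u=w2pix(s,X); cv2.circle(o,tuple(int(k) for k in ((u-[200,80])*2+[400,0])),4,(0,255,0),1)
cv2.imwrite("pics/d.png",o)
E
```

```text
time: 2.85
ee_pos: [0.4518, -0.0192, 0.1227]
tcp_rot: [-89.8, -0.1, -75.3]
wrist_force: [-0.1, 0.6, 0.1]
opening: 0.0851
[ 0.45182622 -0.01922586  0.12270317] [-8.98425168e+01 -5.10479791e-02 -7.53456583e+01] [-0.08817141  0.5532811   0.07098143]
```

View pics/d.png

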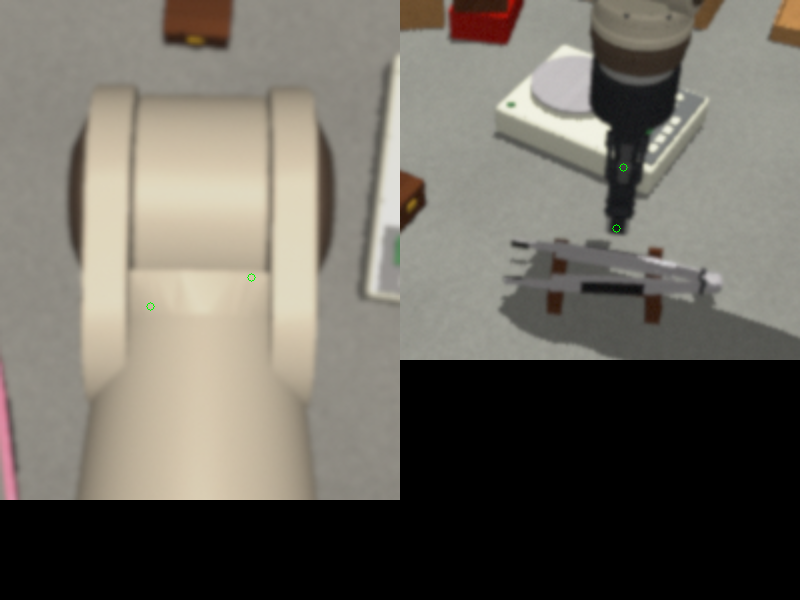

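```bash
python3 - <<'E'
from h import *
p=bot.camera("top"); s=bot.camera("side")
# side points (native) of tongs
tl=pix2w(s,(252.5+2,220),.029); tr=pix2w(s,(256+4,202),.029); hd=pix2w(s,(356,220.5),.031); pl=pix2w(s,(306,224),.029)
print("tipL",tl.round(4),"tipR",tr.round(4),"head",hd.round(4),"plateL",pl.round(4))
m=(tl+tr)/2; d=(m-hd)[:2]; print("yaw",np.degrees(np.arctan2(d[1],d[0])),np.linalg.norm(d), "sep",np.linalg.norm(tl-tr))
u=d/np.linalg.norm(d); n=np.array([-u[1],u[0]]); print("origin from plate",pl[:2]-n*.0235, "from tips",m[:2]-u*.105)
# rest bars, top: crop A corners -> z=.028 cheeks
for nm,uv in[("bar1",(182,170)),("bar2",(255,388)),("spine",(218,279))]:
    print("top",nm,pix2w(p,(uv[0]/5+215,uv[1]/5+165),.024).round(4))
# box bottom / case corners compare
for nm,a,b,z in[("case nearR",(247/1.5,248/1.5),(355/1.5,437/1.5),.024),("case farR",(245/1.5,300/1.5),(None),.024),
 ("bal TL",(510/1.5,184/1.5),(372/1.5,207/1.5),.048),("bal TR",(617/1.5,196/1.5),(424/1.5,156/1.5),.048),("bal BR",(606/1.5,341/1.5),(530/1.5,194/1.5),.05)]:
    print(nm,pix2w(p,a,z).round(4), pix2w(s,b,z).round(4) if b else "")
E
```

```text
tipL [0.5459 0.0411 0.029 ] tipR [ 0.5558 -0.0103  0.029 ] head [ 0.3479 -0.0411  0.031 ] plateL [0.442  0.0081 0.029 ]
yaw 15.582083632442068 0.21062041628780911 sep 0.052372772040479215
origin from plate [ 0.44835006 -0.01457968] from tips [ 0.44967262 -0.01277637]
top bar1 [5.047e-01 2.000e-04 2.400e-02]
top bar2 [ 0.4059 -0.03    0.024 ]
top spine [ 0.4549 -0.0148  0.024 ]
case nearR [0.5881 0.1973 0.024 ] [0.508  0.2055 0.024 ]
case farR [0.5078 0.1998 0.024 ] 
bal TL [ 0.6703 -0.2049  0.048 ] [ 0.663  -0.1796  0.048 ]
bal TR [ 0.6469 -0.3638  0.048 ] [ 0.6371 -0.3503  0.048 ]
bal BR [ 0.4299 -0.3302  0.05  ] [ 0.4293 -0.3153  0.05  ]
```

```bash
python3 -c "
from h import *
to([.450,-.0145,.010],-74.7)"
```

```text
shift mm [ -4.9 111.9  -0.8] turn [-0.0024 -0.011   0.0008] open 84.9 t 3.05
```

```bash
python3 -m inch '[[[-5,25,-1],[-0.002,-0.011,0.001],85],[[-5,50,-1],[-0.002,-0.011,0.001],85],[[-5,70,-1],[-0.002,-0.011,0.001],85],[[-5,90,-1],[-0.002,-0.011,0.001],85],[[-5,105,-1],[-0.002,-0.011,0.001],85],[[-5,112,-1],[-0.002,-0.011,0.001],85],[[-5,112,-1],[-0.002,-0.011,0.001],85],[[-5,112,-1],[-0.002,-0.011,0.001],85]]' 80
python3 - <<'E'
from h import *
s=bot.camera("side"); save(s,"pics/e.png",(230,150,400,260),4)
E
```

```text
time: 3.85
ee_pos: [0.4503, -0.0145, 0.0109]
tcp_rot: [-89.9, -0.0, -74.7]
wrist_force: [-0.1, 1.7, 0.7]
opening: 0.0849
```

View pics/e.png

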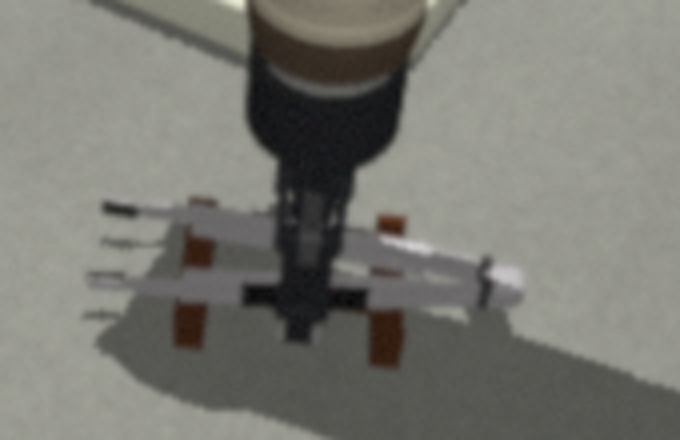

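The near finger stands outside the left arm, centred on its black plate at crop (300,297), and both fingers are clear between the bars. Closing to 41 mm.

```bash
python3 -m inch '[[[0,0,0],[0,0,0],60],[[0,0,0],[0,0,0],50],[[0,0,0],[0,0,0],46],[[0,0,0],[0,0,0],41],[[0,0,0],[0,0,0],41],[[0,0,0],[0,0,0],41],[[0,0,0],[0,0,0],41],[[0,0,0],[0,0,0],41],[[0,0,0],[0,0,0],41],[[0,0,0],[0,0,0],41],[[0,-5,0],[0,0,0],41],[[0,-15,0],[0,0,0],41],[[0,-30,0],[0,0,0],41],[[0,-50,0],[0,0,0],41],[[0,-70,0],[0,0,0],41],[[0,-90,0],[0,0,0],41],[[0,-100,0],[0,0,0],41],[[0,-100,0],[0,0,0],41],[[0,-100,0],[0,0,0],41]]' 80
python3 - <<'E'
from h import *
o=bot.get_obs(); print(o["opening"],o["wrist_force"],o["ee_pos"])
s=bot.camera("side"); save(s,"pics/f.png",(200,80,400,230),4)
E
```

```text
time: 5.8
ee_pos: [0.4501, -0.0146, 0.1105]
tcp_rot: [-89.9, -0.0, -74.7]
wrist_force: [-0.4, 0.4, -2.1]
opening: 0.0417
0.041653536212335814 [-0.37550199  0.42804711 -2.11006531] [ 0.45010089 -0.01455111  0.11045179]
```

View pics/f.png

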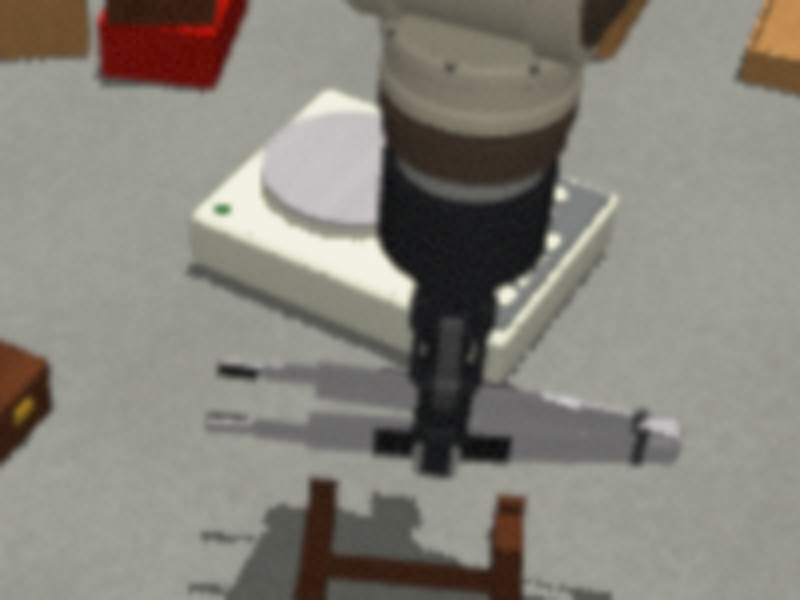

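```bash
python3 - <<'E'
from h import *
o=bot.get_obs(); A=R.from_euler('xyz',o["tcp_rot"],degrees=True); s=bot.camera("side"); p=bot.camera("top")
z=o["ee_pos"][2]+.018
for uv in[(256.5,184.3),(259.5,172.8),(258,178.5)]:
    X=pix2w(s,uv,z); print(X.round(4),"tool",(A.inv().apply(X-o["ee_pos"])*1000).round(1))
# masks for targets
for c,n,z in[(s,"w200",.04),(p,"w200",.05),(s,"case",.02),(p,"case",.024),(s,"balance",.05),(p,"balance",.05)]:
    for d in bot.cut_out(c,n)[:4]:
        v,u=np.nonzero(d["region"])
        if len(u)>20: r=cv2.minAreaRect(np.c_[u,v].astype(np.float32)); print(n,[round(x) for x in d["box"]],round(d["confidence"],2),"cen",pix2w(c,(u.mean(),v.mean()),z).round(4), [pix2w(c,q,z).round(3)[:2].tolist() for q in cv2.boxPoints(r)])
E
```

```text
[0.5445 0.0305 0.1281] tool [-18.5 -17.9 103.2]
[ 0.5521 -0.0014  0.1281] tool [ 14.3 -17.9 102.1]
[0.5483 0.0146 0.1281] tool [ -2.2 -17.9 102.7]
w200 [165, 339, 182, 364] 0.7 cen [0.5515 0.354  0.04  ] [[0.578, 0.349], [0.558, 0.331], [0.528, 0.358], [0.547, 0.375]]
w200 [182, 316, 198, 336] 0.7 cen [0.5491 0.3042 0.04  ] [[0.567, 0.3], [0.554, 0.287], [0.532, 0.307], [0.545, 0.32]]
w200 [198, 296, 211, 314] 0.62 cen [0.5461 0.2595 0.04  ] [[0.559, 0.252], [0.545, 0.246], [0.533, 0.266], [0.548, 0.272]]
w200 [137, 178, 145, 187] 0.48 cen [0.5469 0.2452 0.05  ] [[0.548, 0.256], [0.558, 0.246], [0.545, 0.234], [0.536, 0.244]]
w200 [89, 172, 105, 189] 0.47 cen [0.5528 0.345  0.05  ] [[0.556, 0.368], [0.576, 0.349], [0.549, 0.322], [0.529, 0.342]]
w200 [113, 177, 127, 188] 0.47 cen [0.5494 0.2917 0.05  ] [[0.547, 0.308], [0.565, 0.299], [0.553, 0.275], [0.534, 0.284]]
case [136, 280, 236, 381] 0.81 cen [0.5489 0.309  0.02  ] [[0.596, 0.399], [0.607, 0.191], [0.501, 0.206], [0.508, 0.404]]
case [79, 168, 168, 201] 0.84 cen [0.5505 0.2921 0.024 ] [[0.513, 0.392], [0.594, 0.395], [0.589, 0.197], [0.508, 0.196]]
case [118, 177, 126, 191] 0.69 cen [0.5536 0.2997 0.024 ] [[0.564, 0.311], [0.563, 0.288], [0.542, 0.288], [0.543, 0.311]]
balance [247, 104, 355, 177] 0.91 cen [ 0.5616 -0.2202  0.05  ] [[0.662, -0.145], [0.709, -0.368], [0.425, -0.318], [0.417, -0.12]]
balance [327, 119, 414, 231] 0.69 cen [ 0.5466 -0.2612  0.05  ] [[0.451, -0.157], [0.675, -0.196], [0.647, -0.373], [0.425, -0.328]]
```

```bash
python3 -c "
from h import *
to([.396,.351,.11],-90);to([.396,.351,.037],-90)"
```

```text
shift mm [-366.9    0.9   44.1] turn [-1.60e-03  2.67e-01 -1.00e-04] open 41.3 t 6.25
shift mm [-366.9   73.9   44. ] turn [-1.60e-03  2.67e-01 -1.00e-04] open 41.3 t 6.25
```

```bash
python3 -m inch '[[[-15,0,2],[0,0.03,0],41],[[-40,0,5],[0,0.06,0],41],[[-70,0,9],[0,0.09,0],41],[[-100,0,13],[0,0.12,0],41],[[-130,0,17],[0,0.15,0],41],[[-160,0,21],[0,0.18,0],41],[[-190,0,25],[0,0.21,0],41],[[-220,0,29],[0,0.24,0],41],[[-250,0,33],[0,0.267,0],41],[[-280,0,37],[0,0.267,0],41],[[-310,0,40],[0,0.267,0],41],[[-340,0,43],[0,0.267,0],41],[[-357,10,44],[0,0.267,0],41],[[-367,30,44],[0,0.267,0],41],[[-367,50,44],[0,0.267,0],41],[[-367,65,44],[0,0.267,0],41],[[-367,74,44],[0,0.267,0],41],[[-367,74,44],[0,0.267,0],41],[[-367,74,44],[0,0.267,0],41]]'
python3 - <<'E'
from h import *
o=bot.get_obs(); print(o["opening"],o["wrist_force"],o["ee_pos"],o["tcp_rot"])
s=bot.camera("side"); p=bot.camera("top")
c=np.zeros((600,800,3),np.uint8)
c[:600,:480]=cv2.resize(s["frame"][264:384,130:226][:,:,::-1],(480,600),interpolation=cv2.INTER_CUBIC)
c[:400,480:800]=cv2.resize(p["frame"][150:250,70:150][:,:,::-1],(320,400),interpolation=cv2.INTER_CUBIC)
cv2.imwrite("pics/g.png",c)
E
```

```text
time: 8.15
ee_pos: [0.4189, 0.0349, 0.0678]
tcp_rot: [-90.0, 2.1, -86.6]
wrist_force: [0.3, 0.7, -0.6]
opening: 0.0411
0.041066554721170254 [ 0.27235805  0.70772554 -0.61419558] [0.41891118 0.03492867 0.06784201] [-90.00928558   2.14840367 -86.63433829]
```

View pics/g.png

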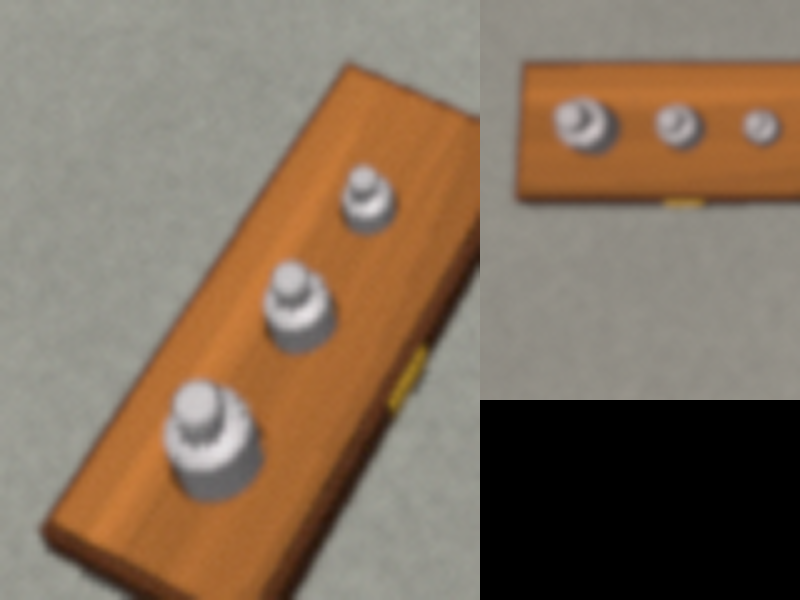

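```bash
python3 -c "
from h import *
o=bot.get_obs(); print(o['q'].round(2),o['qd'].round(2),o['ee_pos'],o['tcp_rot'],o['torque'].round(2),o['joint_efforts'].round(1))
"
```

```text
[  3.31 -13.02 -25.01  78.07   2.14 179.94] [-0.05 -0.24  1.45  0.74 -0.05  0.01] [0.41862037 0.03489021 0.06772558] [-90.05541024   2.14496152 -86.63479594] [-0.04  0.   -0.01] [  0.  -32.7  46.8  -0.3   0.1   0. ]
```

```bash
python3 -c "
from h import *
to([.4266,.2616,.11],-54);to([.4266,.2616,.037],-54)"
```

```text
shift mm [-227.3  -33.8   21.2] turn [-0.0097 -0.5695 -0.0367] open 41.1 t 8.25
shift mm [-224.5   39.1   21.3] turn [-0.0097 -0.5695 -0.0367] open 41.1 t 8.25
```

```bash
python3 -m inch '[[[0,-15,0],[-0.002,-0.12,-0.008],41],[[0,-34,0],[-0.004,-0.25,-0.016],41],[[-15,-40,2],[-0.006,-0.38,-0.025],41],[[-40,-40,4],[-0.008,-0.5,-0.03],41],[[-70,-38,7],[-0.01,-0.57,-0.037],41],[[-100,-36,10],[-0.01,-0.57,-0.037],41],[[-130,-35,13],[-0.01,-0.57,-0.037],41],[[-160,-34,16],[-0.01,-0.57,-0.037],41],[[-190,-34,19],[-0.01,-0.57,-0.037],41],[[-215,-34,21],[-0.01,-0.57,-0.037],41],[[-227,-30,21],[-0.01,-0.57,-0.037],41],[[-227,-10,21],[-0.01,-0.57,-0.037],41],[[-226,10,21],[-0.01,-0.57,-0.037],41],[[-225,28,21],[-0.01,-0.57,-0.037],41],[[-225,38,21],[-0.01,-0.57,-0.037],41],[[-225,38,21],[-0.01,-0.57,-0.037],41],[[-225,38,21],[-0.01,-0.57,-0.037],41]]'
python3 - <<'E'
from h import *
o=bot.get_obs(); print(o["opening"],o["wrist_force"],o["ee_pos"],o["tcp_rot"],o["q"].round(1))
s=bot.camera("side"); p=bot.camera("top")
c=np.zeros((600,800,3),np.uint8)
c[:600,:480]=cv2.resize(s["frame"][264:384,150:246][:,:,::-1],(480,600),interpolation=cv2.INTER_CUBIC)
c[:400,480:800]=cv2.resize(p["frame"][150:250,70:150][:,:,::-1],(320,400),interpolation=cv2.INTER_CUBIC)
cv2.imwrite("pics/i.png",c)
E
```

```text
time: 9.95
ee_pos: [0.4266, 0.2619, 0.0388]
tcp_rot: [-90.0, -0.0, -54.0]
wrist_force: [0.4, 1.1, -0.5]
opening: 0.0409
0.04090969783563502 [ 0.36317846  1.06595334 -0.4591144 ] [0.42655361 0.26193212 0.03876133] [-8.99920059e+01 -1.47418394e-02 -5.39881168e+01] [ 31.6  -1.  -17.4  73.6  -0.  175.5]
```

View pics/i.png

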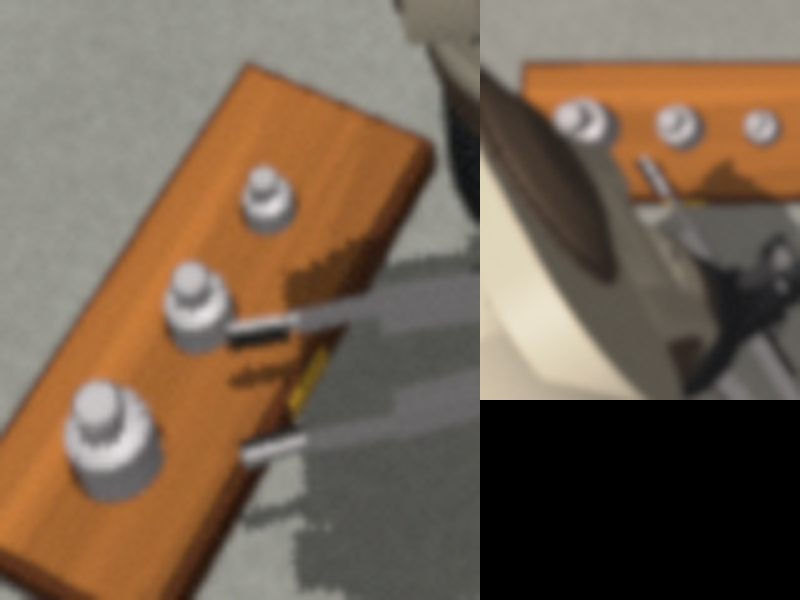

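```bash
python3 - <<'E'
from h import *
o=bot.get_obs(); A=R.from_euler('xyz',o["tcp_rot"],degrees=True); s=bot.camera("side"); p=bot.camera("top")
f=lambda u,v,z:pix2w(s,(u/5+150,v/5+264),z)
for n,u,v,z in[("padR",265,332,.0568),("padL",275,447,.0568),("mid",270,389.5,.0568),("w200top",98,398,.066),("w200bodytop",107,432,.048),("w100top",191,275,.055),("w100body",196,300,.044)]:
    X=f(u,v,z); print(n,X.round(4),"tool",(A.inv().apply(X-o["ee_pos"])*1000).round(1))
g=lambda u,v,z:pix2w(p,((u-480)/4+70,v/4+150),z)
for n,u,v,z in[("padR",656,178,.0568),("w100top",675,122,.055),("w200top",574,118,.066)]:
    X=g(u,v,z); print("top",n,X.round(4),"tool",(A.inv().apply(X-o["ee_pos"])*1000).round(1))
E
```

```text
padR [0.5178 0.3077 0.0568] tool [ 16.7 -17.4 100.3]
padL [0.4964 0.3394 0.0568] tool [-21.6 -17.4 101.7]
mid [0.5069 0.3239 0.0568] tool [ -2.8 -17.4 101. ]
w200top [0.5527 0.3509 0.066 ] tool [  2.2 -26.6 153.9]
w200bodytop [0.5509 0.3541 0.048 ] tool [ -1.4  -8.6 154.3]
w100top [0.5509 0.2995 0.055 ] tool [ 42.8 -15.6 122.3]
w100body [0.5489 0.3026 0.044 ] tool [ 39.1  -4.6 122.4]
top padR [0.518  0.3026 0.0568] tool [ 20.9 -17.4  97.5]
top w100top [0.5496 0.2933 0.055 ] tool [ 47.  -15.6 117.5]
top w200top [0.5512 0.346  0.066 ] tool [  5.3 -26.6 149.9]
```

```bash
python3 -m inch '[[[3.3,3.8,0],[0,0,0],41],[[3.3,3.8,8],[0,0,0],41],[[3.3,3.8,18],[0,0,0],41],[[3.3,3.8,28],[0,0,0],41],[[3.3,3.8,38],[0,0,0],41],[[3.3,3.8,47],[0,0,0],41],[[3.3,3.8,53],[0,0,0],41],[[3.3,3.8,53],[0,0,0],41],[[3.3,3.8,53],[0,0,0],41],[[3.3,3.8,53],[0,0,0],41]]'
python3 - <<'E'
from h import *
o=bot.get_obs(); print(o["opening"],o["wrist_force"],o["ee_pos"],o["tcp_rot"],o["q"].round(1))
s=bot.camera("side"); p=bot.camera("top")
c=np.zeros((600,800,3),np.uint8)
c[:600,:480]=cv2.resize(s["frame"][304:384,150:214][:,:,::-1],(480,600),interpolation=cv2.INTER_CUBIC)
c[:400,480:800]=cv2.resize(p["frame"][160:210,80:120][:,:,::-1],(320,400),interpolation=cv2.INTER_CUBIC)
cv2.imwrite("pics/j.png",c)
E
```

```text
time: 11.15
ee_pos: [0.4713, 0.2905, 0.0353]
tcp_rot: [-90.0, -0.0, -54.0]
wrist_force: [-0.0, 1.1, -0.7]
opening: 0.0411
0.04107439510744285 [-0.00260178  1.05009081 -0.73471314] [0.47132923 0.29054353 0.03531929] [-8.99531835e+01 -1.81590312e-02 -5.39789920e+01] [ 31.7   6.2 -10.3  73.4  -0.  175.6]
```

View pics/j.png

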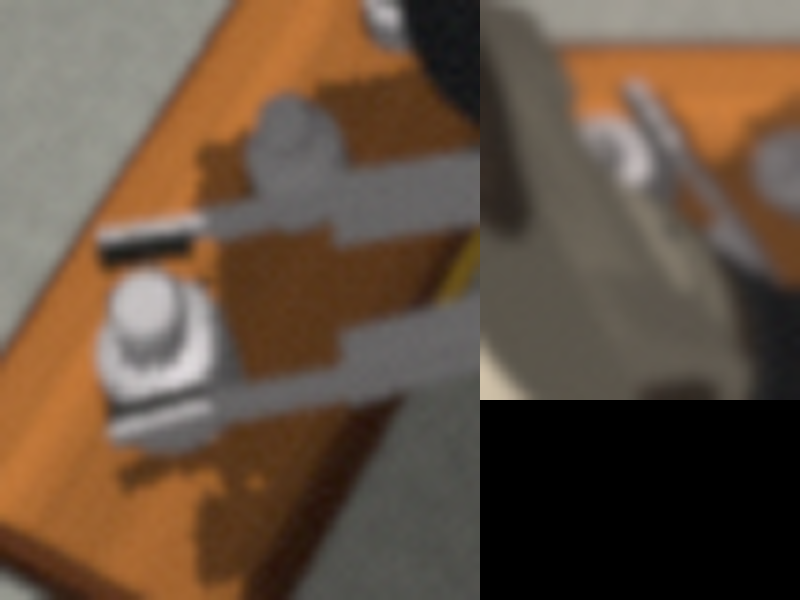

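The pads straddle the neck: far pad at crop (147,240), near pad at (162,415), midpoint within about 1.5 px of the neck. w100 is clear. Closing.

```bash
python3 -m inch '[[[0,0,0],[0,0,0],38],[[0,0,0],[0,0,0],35],[[0,0,0],[0,0,0],33],[[0,0,0],[0,0,0],31],[[0,0,0],[0,0,0],29],[[0,0,0],[0,0,0],27],[[0,0,0],[0,0,0],25],[[0,0,0],[0,0,0],25],[[0,0,0],[0,0,0],25],[[0,0,0],[0,0,0],25],[[0,0,0],[0,0,0],25],[[0,0,0],[0,0,0],25]]' 80
python3 - <<'E'
from h import *
o=bot.get_obs(); print(o["opening"],o["wrist_force"],o["ee_pos"],o["torque"])
s=bot.camera("side"); save(s,"pics/k.png",(150,304,214,384),7)
E
```

```text
time: 12.45
ee_pos: [0.4714, 0.2907, 0.0355]
tcp_rot: [-89.9, -0.0, -54.0]
wrist_force: [-2.0, 0.4, 1.0]
opening: 0.0276
0.02760550229911009 [-1.98738526  0.38999696  0.99668455] [0.4714353  0.29067455 0.03551608] [ 0.31746904 -0.04180855  0.12996819]
```

View pics/k.png

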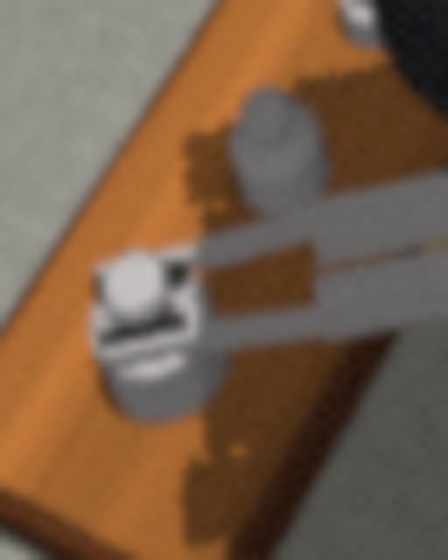

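The pads are closed on the neck just below the knob, crop (140,305), and the opening is 27.6 mm. Lifting slowly.

```bash
python3 -m inch '[[[0,-2,0],[0,0,0],25],[[0,-5,0],[0,0,0],25],[[0,-9,0],[0,0,0],25],[[0,-14,0],[0,0,0],25],[[0,-20,0],[0,0,0],25],[[0,-28,0],[0,0,0],25],[[0,-38,0],[0,0,0],25],[[0,-50,0],[0,0,0],25],[[0,-64,0],[0,0,0],25],[[0,-78,0],[0,0,0],25],[[0,-90,0],[0,0,0],25],[[0,-98,0],[0,0,0],25],[[0,-100,0],[0,0,0],25],[[0,-100,0],[0,0,0],25],[[0,-100,0],[0,0,0],25]]' 80
python3 - <<'E'
from h import *
o=bot.get_obs(); print(o["opening"],o["wrist_force"],o["ee_pos"],o["torque"])
s=bot.camera("side"); save(s,"pics/l.png",(130,240,250,340),5)
E
```

```text
time: 14.0
ee_pos: [0.4711, 0.2905, 0.1349]
tcp_rot: [-90.0, -0.0, -54.0]
wrist_force: [0.8, 0.0, -3.6]
opening: 0.0274
0.027424201628358492 [ 0.82272248  0.04492194 -3.62976785] [0.47108582 0.29045166 0.13486559] [-0.08269397  0.18736763 -0.00604532]
```

View pics/l.png

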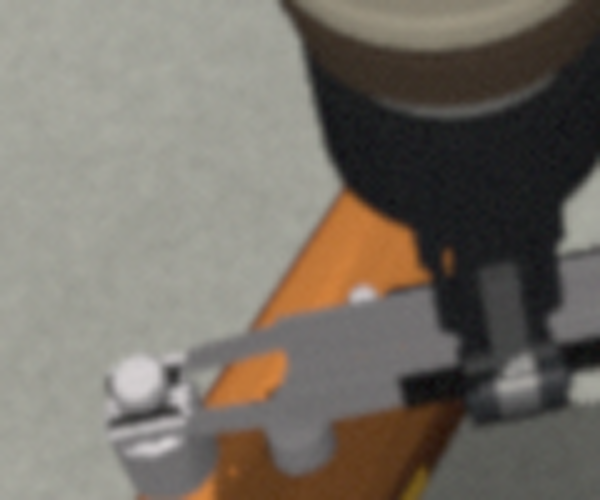

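```bash
python3 -c "
from h import *
to([.480,0,.14],-72);to([.486,-.265,.14],-90)"
```

```text
shift mm [ 240.2   -5.2 -163.5] turn [-2.000e-04  3.145e-01  2.000e-04] open 27.8 t 14.05
shift mm [ 458.    -5.2 -314.5] turn [-2.000e-04  6.287e-01  1.000e-04] open 27.8 t 14.05
```

```bash
python3 -m inch '[[[4,-1,-3],[0,0,0],25],[[14,-3,-9],[0,0,0],25],[[28,-5,-19],[0,0.02,0],25],[[46,-5,-31],[0,0.04,0],25],[[66,-5,-45],[0,0.07,0],25],[[86,-5,-58],[0,0.1,0],25],[[106,-5,-72],[0,0.13,0],25],[[126,-5,-86],[0,0.16,0],25],[[146,-5,-99],[0,0.19,0],25],[[166,-5,-113],[0,0.22,0],25],[[186,-5,-127],[0,0.25,0],25],[[204,-5,-139],[0,0.28,0],25],[[220,-5,-150],[0,0.3,0],25],[[232,-5,-158],[0,0.31,0],25],[[238,-5,-162],[0,0.315,0],25],[[240,-5,-163],[0,0.315,0],25],[[240,-5,-163],[0,0.315,0],25]]' 80
python3 -c "
from h import *
to([.486,-.265,.14],-90); print(bot.get_obs()['wrist_force'])"
```

```text
time: 15.75
ee_pos: [0.4802, 0.0001, 0.1399]
tcp_rot: [-90.0, -0.0, -72.1]
wrist_force: [0.2, 0.2, -3.5]
opening: 0.0276
shift mm [ 2.54e+02 -1.00e-01 -7.62e+01] turn [-0.0004  0.3131  0.    ] open 27.6 t 15.75
[ 0.22246929  0.1980576  -3.54111487]
```

```bash
python3 -m inch '[[[4,0,-1],[0,0,0],25],[[14,0,-4],[0,0.02,0],25],[[28,0,-8],[0,0.04,0],25],[[46,0,-14],[0,0.06,0],25],[[66,0,-20],[0,0.09,0],25],[[88,0,-26],[0,0.12,0],25],[[110,0,-33],[0,0.15,0],25],[[132,0,-40],[0,0.18,0],25],[[154,0,-46],[0,0.21,0],25],[[176,0,-53],[0,0.24,0],25],[[198,0,-59],[0,0.27,0],25],[[218,0,-65],[0,0.29,0],25],[[234,0,-70],[0,0.3,0],25],[[246,0,-74],[0,0.31,0],25],[[252,0,-76],[0,0.313,0],25],[[254,0,-76],[0,0.313,0],25],[[254,0,-76],[0,0.313,0],25]]' 80
python3 - <<'E'
from h import *
o=bot.get_obs(); print(o["wrist_force"],o["ee_pos"],o["q"].round(1))
s=bot.camera("side"); p=bot.camera("top")
c=np.zeros((600,800,3),np.uint8)
c[:600,:600]=cv2.resize(s["frame"][70:190,240:360][:,:,::-1],(600,600),interpolation=cv2.INTER_CUBIC)
c[:320,600:800]=cv2.resize(p["frame"][110:238,325:405][:,:,::-1],(200,320),interpolation=cv2.INTER_CUBIC)
X=o["ee_pos"]+R.from_euler('xyz',o["tcp_rot"],degrees=True).apply([-.002,.0235,.102]); print("w200 underside",X)
for k,(u,col) in enumerate([(w2pix(s,X),(0,255,0)),(w2pix(s,[.588,-.263,.062]),(0,0,255))]):
    cv2.circle(c,tuple(int(t) for t in (u-[240,70])*5),5,col,1)
cv2.imwrite("pics/m.png",c)
E
```

```text
time: 17.45
ee_pos: [0.4862, -0.2646, 0.1399]
tcp_rot: [-90.0, 0.0, -90.0]
wrist_force: [0.4, -0.2, -2.7]
opening: 0.0279
[ 0.4082786  -0.20344782 -2.65114568] [ 0.48621176 -0.26464405  0.1398561 ] [-28.6   4.6  -0.5  85.    0.  151.4]
w200 underside [ 0.58821861 -0.26259691  0.11638989]
```

View pics/m.png

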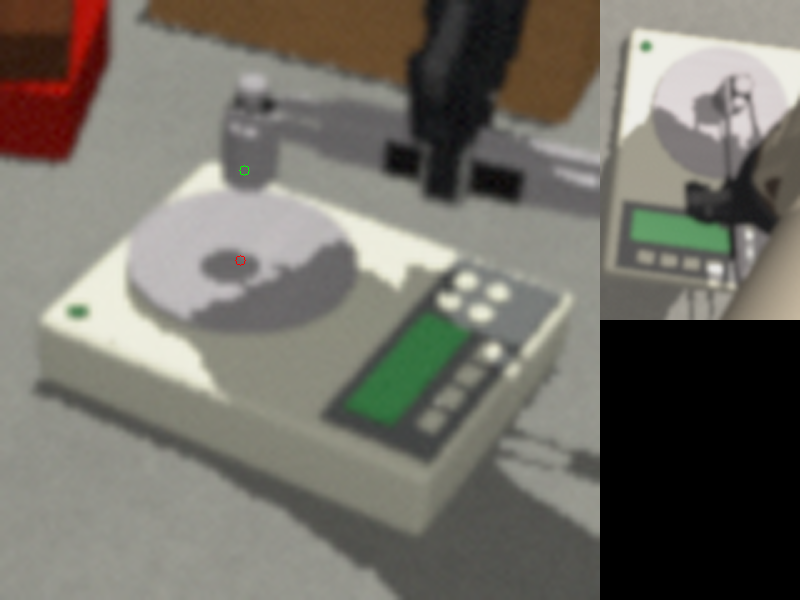

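```bash
python3 - <<'E'
from h import *
p=bot.camera("top"); s=bot.camera("side")
pan=pix2w(p,(119.5/2.5+325,112.5/2.5+110),.062); kn=pix2w(p,(140/2.5+325,84/2.5+110),.170)
print("top pan",pan,"knob",kn,kn-pan)
pan=pix2w(s,(242/5+240,261.5/5+70),.062); kn=pix2w(s,(254/5+240,82/5+70),.170);un=pix2w(s,(248/5+240,175/5+70),.1164)
print("side pan",pan,"knob",kn,"under",un,kn-pan)
o=bot.get_obs(); print(o["wrist_force"],o["qd"].round(2)); to([o["ee_pos"][0],o["ee_pos"][1],.1185],-90)
E
```

```text
top pan [ 0.58997285 -0.27045734  0.062     ] knob [ 0.58754945 -0.26242121  0.17      ] [-0.0024234   0.00803613  0.108     ]
side pan [ 0.58696409 -0.26213787  0.062     ] knob [ 0.58444621 -0.25817662  0.17      ] under [ 0.58553933 -0.26001163  0.1164    ] [-0.00251787  0.00396125  0.108     ]
[ 0.35514236 -0.02607569 -3.5002601 ] [-0.08 -0.05  0.11 -0.08 -0.05 -0.02]
shift mm [ 0.  21.5 -0. ] turn [-0.0005  0.0009 -0.0001] open 28.1 t 17.65
```

Both cameras put the weight about 2.5 mm short of the pan centre in x and 4–8 mm too far to +y. I'll correct by 5 mm and 2 mm, lower to about 3 cm, and settle.

```bash
python3 -m inch '[[[1,1,0],[0,0,0],25],[[3,3,1],[0,0,0],25],[[5,6,2],[0,0,0],25],[[5,10,2],[0,0,0],25],[[5,14,2],[0,0,0],25],[[5,18,2],[0,0,0],25],[[5,20,2],[0,0,0],25],[[5,21,2],[0,0,0],25],[[5,21,2],[0,0,0],25],[[5,21,2],[0,0,0],25],[[5,21,2],[0,0,0],25],[[5,21,2],[0,0,0],25],[[5,21,2],[0,0,0],25],[[5,21,2],[0,0,0],25],[[5,21,2],[0,0,0],25]]' 80
python3 - <<'E'
from h import *
o=bot.get_obs(); X=o["ee_pos"]+R.from_euler('xyz',o["tcp_rot"],degrees=True).apply([-.002,.0235,.102]); print("w200 underside",X,o["wrist_force"],np.abs(o["qd"]).max(),o["opening"])
s=bot.camera("side")
print("predicted px underside",w2pix(s,X).round(1),"knob",w2pix(s,X+[0,0,.054]).round(1))
for d in bot.search_frame(s,"w200")[:4]: print(np.round(d["box"]),d["confidence"])
for d in bot.search_frame(s,"jewel_box")[:2]: print("box",np.round(d["box"]),d["confidence"])
E
```

```text
time: 19.15
ee_pos: [0.4883, -0.2693, 0.119]
tcp_rot: [-90.0, 0.0, -89.9]
wrist_force: [-0.1, 0.0, -4.4]
opening: 0.0279
w200 underside [ 0.59026127 -0.26724227  0.09554866] [-0.14037294  0.0305544  -4.35479234] 0.1187838851108654 0.02785398196612157
predicted px underside [288.5 110. ] knob [289.5  91.4]
[185. 319. 198. 337.] 0.62
[196. 298. 212. 311.] 0.4
box [176. 163. 213. 197.] 0.68
```

```bash
python3 -c "
from h import *
print(bot.job_done()); o=bot.get_obs(); print(o['time'],o['wrist_force'],o['ee_pos'])"
```

```text
the job is handed in; nothing more can be done
None
the job is handed in; nothing more can be done
```

I took the steel tongs off their rest, closed them on the 200 g weight's neck and lifted it from its well. I then carried it to the balance and handed in at about 19 s of the 48 s. It was still held in the tongs over the pan; no verdict was reported.

**Last checks before handing in:**
- **Position:** from the arm pose and the measured tip offset, the weight's underside was at (0.590, -0.267, 0.0955). That is about 33 mm above the pan and within about 6 mm of its centre by either camera.
- **Hold and stillness:** the grip opening was 27.9 mm and the joints were nearly still (at most 0.12 degrees/s). The wrist force was about -4.4 N, in line with carrying the tongs and the weight.
- **Surroundings:** the jewellery box and the two smaller weights showed up in the side camera where they had been at the start.

**What disagreed or fell short:**
- **Cameras:** the two cameras differed by 5 to 12 mm in y, so I mostly used the side one, which matched the tongs' expected position to about 2 mm.
- **Wrist limit:** the first move towards the case stopped early at the last joint's range limit. I approached at a different angle instead.
- **Final view:** in the last picture the network did not find the held weight. I last saw it in the tongs, apparently upright, 21 mm higher, just before the final correction.

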